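# Open the boiler of the steam espresso machine

## Robot

A 6-joint arm with a two-finger parallel gripper is mounted at the origin on the work surface. World frame = base frame: x ahead of the robot, y to its left, z up, the work surface at z = 0. Lengths are in m, angles in rad, forces in N, time in s.
With the tool pointing down it reaches from about 0.25 to 0.725 m from the base axis. Payload 4 kg.
Tool frame: the origin (TCP) lies midway between the tips of the shut fingers; the grasp point (between the pads) lies 19 mm behind it; z points along the fingers, y is the line along which they close (so a half turn about z gives the same grasp; the last joint's range is limited). The gripper opens to 85 mm and grips with 20 to 120 N. Pads are 22 mm wide; open, the fingers measure 114 mm over their backs; the gripper's body (76 mm by 85 mm) begins 54 mm behind the grasp point. The pads swing forward as they close: fully open they stand 13 mm farther back than shut.
Start: joints at [1.109, 0.241, 0.005, 1.335, 0, 1.571], TCP at [0.223, 0.448, 0.231] pointing down, gripper open.
Joint ranges: [-2.72, 2.72], [-1.05, 1.87], [-1.09, 1.28], [-1.99, 2.15], [-1.42, 1.44], [-3.14, 3.14]. Speed limits (rad/s): [2.79, 2.79, 3.14, 3.14, 3.14, 3.14].

## Interface

Orientations are given as a unit quaternion [x, y, z, w].
In Python, from workcell import monitor, vision, job gives the robot as it stands.
- The arm moves only by the tool move_arm, never from a script. Its argument "moves" is a list that holds one entry, the list of rows, each a list of 5 numbers: the shift along the world's x, y, z in m, then the turn about the world's z in degrees, then the opening in per cent of the stroke, from 0 (shut) to 100 (fully open). In form: [[[x, y, z, turn, gripper], ...]]. A call has 1 to 5 rows; each row is the pose to reach, as a shift and turn from the pose commanded when the call began; what a row does not reach only later rows make up. A row lasts 1/8 s, in which the tool goes at most 62.5 mm and 10.7 degrees, less where a joint would pass 70% of its speed; a pose out of reach is approached as far as the arm can. A call with a gripper value outside its range is refused whole. The fingers move at their own pace and stop on an object; the grip force is fixed at half the most. Time passes only in rows, so rows that repeat a pose let the fingers close. It gives the time, the measured TCP pose, the force, the opening and the grip force at its end, in the units of the state.
- monitor.get_obs(): the state, without advancing time (a new reading comes with each control period).
- vision.camera(name): name is "scene" or "top" or "wrist"; returns a dict with "color" (480x640x3 uint8, red, green, blue), "camera_matrix" (3x3 intrinsics, pixels), "eye" and "attitude" of the camera in the world; the wrist camera has in their place "hand_eye" (4x4, takes a point from camera to tool coordinates, whose origin is the TCP and whose axes are the flange's). Camera axes: x right, y up, looking along -z (the intrinsics and any distortion apply to the point x, -y, -z); pixel columns grow to the right and rows downward; lengths in m; the calibration is good to about 2 mm. A picture is of the moment at which its call begins: read the wrist's pose just before it. There is no depth.
- job.job_done(): hands the job in; it is judged then, once.
The state is a dict: "clock": time; "joint_pos": joint angles; "joint_vel": joint speeds; "tau": joint torques, N m; "eef_pos": TCP position; "tool_rot": TCP orientation; "ft_force": force on the tool from outside, world axes, zero at the start; "ft_torque": the same for the moment, N m; "grip_width": finger opening in m; "grasp_force": force on a finger pad.
Only numpy, scipy, OpenCV 4.12 (cv2) and the standard library are available. Lean on these libraries where they do the work, as an engineer would, in place of code of your own. Each camera call takes 0.05 s, during which the arm holds its last target. There are 200 camera calls.

## Task

The espresso machine is cold and must be refilled: unscrew the black cap from the filler neck on its top (anticlockwise, regripping as often as needed) without forcing the thread up, down or sideways, and keep hold of it as it comes free. Then set the cap down gently, knob upwards, in the middle of the white saucer, let go, and leave everything else as it stands.

Things in the scene. Friction and masses are not known exactly. Their poses are not given: they have to be found in the camera images.
- cap: Round black screw cap, 49 mm tall, 85 to 170 g, steel disc with a red mark on top. Origin: centre of its open lower rim; z up its axis. A knob on top, below it a hollow skirt 49 mm across, 27 mm tall, three brass lugs inside. It starts done up, rim 2 to 3 mm over the deck. The brittle thread spoils if the cap's contact forces on the neck add up to over 15 N (some 6 N are there at the start, from the sprung seal).
- cap_knob (a point): Point on the cap's axis 38 mm above its rim, the height to grip: mid-height of the ribbed knob, a cylinder 54 mm across and 22 mm tall (27 to 49 mm above the rim), alike all round.
- neck (a point): Centre of the steel filler neck's upper rim, 232 mm above the worktop, 26 mm above the deck. Neck 30 mm across, 37 mm over its thread; a red seal ring on it stands up to 5 mm higher. The cap climbs 8 mm per full turn anticlockwise seen from above, with about 1 mm play up, down and sideways; it turns lightly. It comes free somewhere between 1.3 and 1.7 turns, then lifts straight off.
- machine: Steam espresso machine, fixed. Origin on the worktop straight below the filler neck; its x axis points to its front (drip tray and filter holder), z up. Deck from 80 mm behind to 135 mm in front of the origin and 100 mm to either side. Filter-holder handle reaches 237 mm in front; steam pipe 128 mm to its right side.
- steam_knob (a joint): Round black steam knob, 40 mm across, on the deck 95 mm in front of and 62 mm to the left of the neck; 0 = shut, rad. Leave it alone.
- saucer: White saucer, 130 mm across, loose, 220 g. Origin: centre of its underside. Its flat middle is 80 mm across and lies 6 mm above the origin; the rim stands 15 mm high.
- espresso_cup: White espresso cup, 58 mm across and 52 mm tall, standing on the deck in front and to the right of the neck; origin at the centre of its underside. Leave it alone.
- shot_glass: Small white bowl-like cup, 48 mm across, 22 mm tall, on the drip tray; origin at the centre of its underside. Leave it alone.
- sugar_jar: Blue jar with a wooden lid, 72 mm across, 100 mm tall; origin at the centre of its underside. Stands on one side of the machine, the saucer on the other. Leave it alone.
- mug: White mug, 80 mm across, 95 mm tall; origin at the centre of its underside. Leave it alone.
- coffee_tin: Red tin, 90 mm across, 130 mm tall; origin at the centre of its underside. Leave it alone.
- milk_jug: Steel milk jug, 72 mm across, 85 mm tall; origin at the centre of its underside. Leave it alone.
- tamper: Wooden coffee tamper, 50 mm across, 78 mm tall; origin at the centre of its underside. Leave it alone.

How it is judged:
By the outcome, as a careful person would: the job done as asked, in the order asked, and still so for the second after the job is handed in, with the robot touching nothing.
It also fails if it takes over 72 s, if anything falls off the work surface, if the arm or the gripper's body presses on something with over 40 N, if the wrist force passes 120 N, or if a joint passes its speed limit or range.

## Working session

There is one attempt and no reset: what is moved stays moved. The work goes in short steps, Python scripts to look and compute and a tool call to move; the robot and the scene stay as the last step left them, time stands still between calls to the robot, and variables do not carry over. Pictures are saved under pics/ and viewed, at most 10 in all, crops included, and the job is handed in when it is done.

Besides the shell and the picture viewer there is one more tool, called after "Emit:" as name([rows], argument=value, ...), one row to a line, values as JSON. move_arm: Moves the arm, as the interface text tells. Its arguments: {"type":"object","properties":{"moves":{"type":"array","items":{"type":"array","items":{"type":"array","items":{"type":"number"}}}}},"required":["moves"]}

```bash
mkdir -p pics; ls
cat > h.py <<'E'
import numpy as np, cv2
from workcell import monitor, vision, job
from scipy.spatial.transform import Rotation as R
def snap(n,fn):
    o=monitor.get_obs(); c=vision.camera(n); cv2.imwrite('pics/'+fn,c['color'][:,:,::-1])
    np.savez('pics/'+fn+'.npz',pos=o['eef_pos'],rot=o['tool_rot'],**c); return o,c
E
python3 - <<'E'
from h import *
for n in('scene','top'):
    o,c=snap(n,n+'0.png'); print({k:(v.tolist() if hasattr(v,'tolist') else v) for k,v in c.items() if k!='color'})
print(o)
a,b=cv2.imread('pics/scene0.png'),cv2.imread('pics/top0.png')
E
```

```text
pics
{'camera_matrix': [[525.6825366032068, 0.0, 325.86124902251805], [0.0, 525.6825366032068, 238.7277345211138], [0.0, 0.0, 1.0]], 'eye': [1.1782085234496098, 0.8933640426752603, 0.9867924187811067], 'attitude': [0.12995136264803034, 0.42134357077479145, 0.8615853968410656, 0.25150117825348584]}
{'camera_matrix': [[609.3207738237102, 0.0, 320.79666837431694], [0.0, 609.3207738237102, 240.36118374010155], [0.0, 0.0, 1.0]], 'eye': [0.37422041514773674, -0.0024152096133814313, 1.3311101741130555], 'attitude': [-0.05186867002899181, 0.05314975044902557, 0.7087012395754972, -0.7015891234339252]}
{'clock': 0.05, 'joint_pos': array([ 1.10901012e+00,  2.41455827e-01,  3.73506711e-03,  1.33520521e+00,
       -2.14158372e-06,  1.57081362e+00]), 'joint_vel': array([-0.00104139, -0.00081049,  0.00217761,  0.0007123 ,  0.0006362 ,
       -0.00106844]), 'tau': array([-4.31929648e-04, -3.73493135e+01,  2.53291297e+01,  1.09972814e-02,
       -1.82233066e-06,  5.43442198e-06]), 'eef_pos': array([0.22249399, 0.44706501, 0.2303957 ]), 'tool_rot': array([ 2.28855304e-01,  9.73459869e-01, -1.03681148e-03, -2.42630030e-04]), 'ft_force': array([-0.63153548,  0.65131661,  0.03538693]), 'ft_torque': array([0.02743832, 0.01958041, 0.02003166]), 'grasp_force': 0.0, 'grip_width': 0.08523781639568687}
```

View pics/scene0.png

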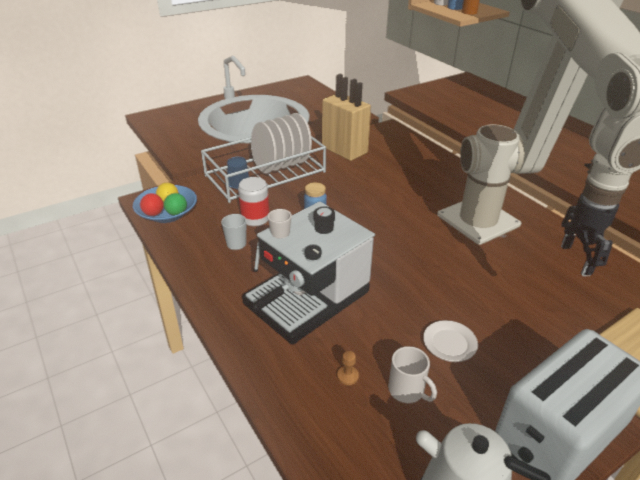

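View pics/top0.png

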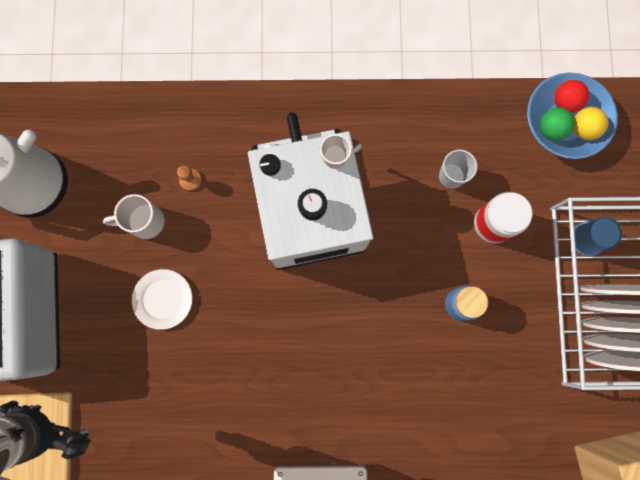

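The top view shows the cap at about (312,204), the saucer at (163,299), the steam knob at (270,164) and the espresso cup at (336,150). The scene view shows the cap at (323,218) and the saucer at (450,341).

```bash
cat >> h.py <<'E'
def ray(d,uv,z,T=None):
    K=d['camera_matrix']; 
    v=np.linalg.inv(K)@[uv[0],uv[1],1]; v=np.array([v[0],-v[1],-v[2]])
    if 'eye' in d: e=np.array(d['eye']); v=R.from_quat(d['attitude']).apply(v)
    else:
        H=np.array(d['hand_eye']); r=R.from_quat(d['rot'])
        e=r.apply(H[:3,3])+d['pos']; v=r.apply(H[:3,:3]@v)
    return e+v*(z-e[2])/v[2]
def blobs(mask,box,amin=20):
    x0,y0,x1,y1=box; m=np.zeros_like(mask); m[y0:y1,x0:x1]=mask[y0:y1,x0:x1]
    cs,_=cv2.findContours(m,cv2.RETR_LIST,cv2.CHAIN_APPROX_NONE)
    out=[]
    for c in cs:
        if cv2.contourArea(c)>amin and len(c)>=5:
            e=cv2.fitEllipse(cv2.convexHull(c)) if len(cv2.convexHull(c))>=5 else cv2.fitEllipse(c)
            out.append((round(cv2.contourArea(c)),np.round(e[0],1),np.round(e[1],1)))
    return sorted(out,key=lambda t:-t[0])
E
python3 - <<'E'
from h import *
for n,cb,sb in(('top',(292,184,332,224),(125,262,200,336)),('scene',(308,200,340,238),(418,312,484,366))):
    d=dict(np.load('pics/%s0.png.npz'%n)); g=cv2.cvtColor(d['color'],cv2.COLOR_RGB2GRAY); hsv=cv2.cvtColor(d['color'],cv2.COLOR_RGB2HSV)
    for nm,m,b,z in(('black',(g<70),cb,.2465),('disc',(g>120),cb,.2575),('saucer',(hsv[...,1]<70)&(g>110),sb,.015),('knob',(g<70),(255,150,284,178),.235)):
        if nm=='knob' and n=='scene': continue
        for t in blobs(m.astype(np.uint8)*255,b)[:3]: print(n,nm,t,ray(d,t[1],z).round(4))
    a=cv2.imread('pics/%s0.png'%n)
    x0,y0,x1,y1=(240,100,400,280) if n=='top' else (240,190,400,310)
    cr=cv2.resize(a[y0:y1,x0:x1],None,fx=3,fy=3,interpolation=cv2.INTER_CUBIC)
    cv2.imwrite('pics/crop_%s.png'%n,cr)
d=dict(np.load('pics/top0.png.npz'))
print('deck edges',[ray(d,p,.206).round(4) for p in((249,152),(350,132),(371,239),(272,267))])
E
```

```text
top black (644, array([312.3, 204.1]), array([28. , 30.5])) [0.6034 0.0095 0.2465]
top black (363, array([312. , 202.2]), array([21.9, 22.3])) [0.6069 0.0101 0.2465]
top disc (1521, array([311.5, 203.5]), array([46.2, 46.2])) [0.6022 0.0108 0.2575]
top disc (790, array([312.2, 204.1]), array([31. , 33.8])) [0.6011 0.0096 0.2575]
top disc (266, array([311.8, 202.2]), array([18.7, 19.3])) [0.6045 0.0103 0.2575]
top saucer (2817, array([161.5, 299. ]), array([59.5, 61.8])) [0.4471 0.3383 0.015 ]
top knob (250, array([269.8, 164.3]), array([19.2, 20.8])) [0.6818 0.0878 0.235 ]
scene black (265, array([323.7, 218.1]), array([20.2, 31. ])) [0.6102 0.0215 0.2465]
scene disc (446, array([322.1, 222.9]), array([37.6, 49.7])) [0.6324 0.0489 0.2575]
scene disc (82, array([323.8, 211.7]), array([ 8.5, 14.4])) [0.604  0.012  0.2575]
scene saucer (1688, array([450.1, 340.5]), array([40. , 55.3])) [0.4488 0.3421 0.015 ]
scene saucer (105, array([419.8, 357.5]), array([13.8, 24. ])) [0.5457 0.3426 0.015 ]
deck edges [array([0.7146, 0.1299, 0.206 ]), array([ 0.7523, -0.0635,  0.206 ]), array([ 0.5443, -0.0991,  0.206 ]), array([0.4937, 0.0857, 0.206 ])]
```

View pics/crop_top.png

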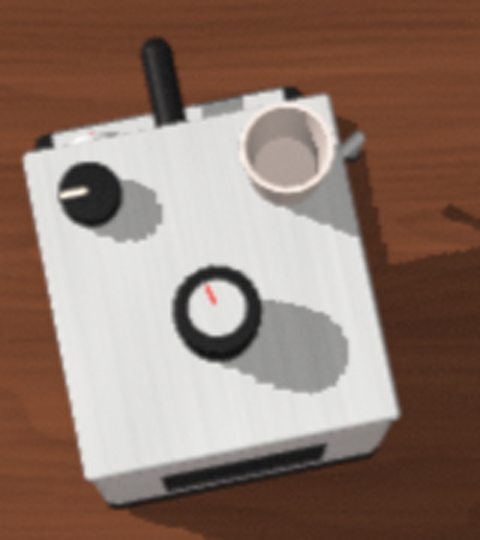

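The crop shows the cap's disc centred near crop (217,308), with the steam knob and the cup well clear of the fingers. I'll travel above the machine and refine the cap's position with the wrist camera.

Emit:
move_arm([
  [[0.02,-0.02,0.05,0,100],[0.06,-0.06,0.09,-10,100],[0.1,-0.11,0.12,-20,100],[0.14,-0.16,0.14,-30,100],[0.18,-0.21,0.14,-40,100]],
])

```text
clock: 0.72
eef_pos: [0.3915, 0.2521, 0.3711]
tool_rot: [0.55, 0.835, 0.001, 0.0]
ft_force: [0.6, 0.7, 0.8]
grip_width: 0.0854
grasp_force: 0.0
```

Emit:
move_arm([
  [[0.04,-0.045,0,-10,100],[0.08,-0.09,0,-20,100],[0.12,-0.14,0,-30,100],[0.16,-0.185,0,-40,100],[0.2,-0.228,0,-40,100]],
])

```text
clock: 1.35
eef_pos: [0.5912, 0.0234, 0.3694]
tool_rot: [0.801, 0.598, -0.0, -0.0]
ft_force: [-0.6, 0.6, 0.2]
grip_width: 0.0853
grasp_force: 0.0
```

Run:
```python
from h import *
o,c=snap('wrist','w1.png'); print(o['clock'],o['joint_pos'],o['eef_pos'],R.from_quat(o['tool_rot']).as_matrix().round(3),c['hand_eye'],c.keys(),c['camera_matrix'],o['ft_force'])
```

```text
1.35 [3.93792774e-02 4.40438973e-01 6.45002321e-01 1.77593388e+00
 2.17848390e-04 1.89895913e+00] [0.59123207 0.0233605  0.36936384] [[ 0.285  0.959 -0.001]
 [ 0.959 -0.285  0.   ]
 [ 0.    -0.001 -1.   ]] [[-1.90935537e-04  9.63097587e-01  2.69152375e-01  6.86363347e-02]
 [ 9.99999927e-01  9.47284325e-05  3.70432543e-04 -4.97807638e-04]
 [ 3.31266306e-04  2.69152426e-01 -9.63097535e-01 -1.42165166e-01]
 [ 0.00000000e+00  0.00000000e+00  0.00000000e+00  1.00000000e+00]] dict_keys(['color', 'camera_matrix', 'hand_eye']) [[400.4329168    0.         324.470464  ]
 [  0.         400.4329168  243.05830284]
 [  0.           0.           1.        ]] [-0.57290624  0.59652794  0.24872469]
```

View pics/w1.png

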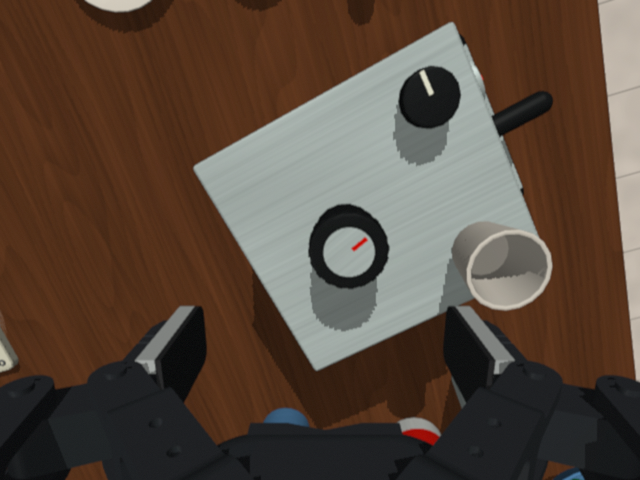

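The wrist view shows the cap's disc at about (349,252). I'll measure it from two yaws 180° apart, so that hand-eye bias cancels.

```bash
cat >> h.py <<'E'
def disc(fn,guess=(0.604,0.010),z=.2575):
    d=dict(np.load('pics/'+fn+'.npz')); im=d['color']; g=cv2.cvtColor(im,cv2.COLOR_RGB2GRAY)
    # predicted pixel of the guess, then the light disc ringed by black near it
    from scipy.optimize import least_squares
    p=least_squares(lambda q:(ray(d,q,z)[:2]-guess)*1000,[320,240]).x.round().astype(int)
    s=60; x0,y0=max(p[0]-s,0),max(p[1]-s,0); w=(x0,y0,p[0]+s,p[1]+s)
    for t in blobs((g>90).astype(np.uint8)*255,w,300): 
        if t[2].max()<75: print('  light',t,ray(d,t[1],z).round(4))
    print('  pred',p)
E
python3 - <<'E'
from h import *
disc('w1.png')
E
```

```text
light (1978, array([348.6, 251.8]), array([49.9, 51.8])) [0.6035 0.011  0.2575]
  pred [350 253]
```

Emit:
move_arm([
  [[0.005,-0.005,-0.01,10.5,100],[0.01,-0.01,-0.01,21,100],[0.012,-0.013,-0.01,31.5,100],[0.012,-0.013,-0.01,42,100],[0.012,-0.013,-0.01,52.5,100]],
])

```text
clock: 2.02
eef_pos: [0.602, 0.0123, 0.359]
tool_rot: [0.451, 0.893, -0.0, -0.001]
ft_force: [0.9, -0.1, -0.5]
grip_width: 0.0855
grasp_force: 0.0
```

Emit:
move_arm([
  [[0,0,0,10.5,100],[0,0,0,21,100],[0,0,0,31.5,100],[0,0,0,42,100],[0,0,0,52.5,100]],
])

```text
clock: 2.65
eef_pos: [0.602, 0.0124, 0.3591]
tool_rot: [0.01, 1.0, -0.0, -0.001]
ft_force: [-0.6, 0.0, -0.3]
grip_width: 0.0853
grasp_force: 0.0
```

Emit:
move_arm([
  [[0,0,0,10,100],[0,0,0,10,100],[0,0,0,10,100]],
])

```text
clock: 3.02
eef_pos: [0.6021, 0.0123, 0.3595]
tool_rot: [-0.073, 0.997, 0.0, -0.0]
ft_force: [-0.2, 0.0, -0.1]
grip_width: 0.0853
grasp_force: 0.0
```

Run:
```python
from h import *
o,c=snap('wrist','w2.png'); print(o['clock'],o['joint_pos'],o['eef_pos']); disc('w2.png')
```

```text
3.025 [ 2.04377624e-02  4.61727017e-01  6.52342445e-01  1.76215610e+00
  3.48842458e-06 -1.26262907e-01] [0.60213058 0.01230897 0.35945494]
  light (2173, array([320.6, 244.8]), array([52.5, 54.1])) [0.6032 0.0107 0.2575]
  pred [319 246]
```

Emit:
move_arm([
  [[0,0,0,-10.6,100],[0,0,0,-21.2,100],[0,0,0,-31.8,100],[0,0,0,-42.4,100],[0,0,0,-53,100]],
])

```text
clock: 3.7
eef_pos: [0.6023, 0.0122, 0.3597]
tool_rot: [0.382, 0.924, -0.0, -0.0]
ft_force: [-0.7, -0.2, 0.7]
grip_width: 0.0857
grasp_force: 0.0
```

Emit:
move_arm([
  [[0,0,0,-10.6,100],[0,0,0,-21.2,100],[0,0,0,-31.8,100],[0,0,0,-42.4,100],[0,0,0,-53,100]],
])

```text
clock: 4.32
eef_pos: [0.6023, 0.0122, 0.3597]
tool_rot: [0.754, 0.657, -0.0, -0.0]
ft_force: [0.5, 0.4, 1.2]
grip_width: 0.0854
grasp_force: 0.0
```

Emit:
move_arm([
  [[0,0,0,-10.6,100],[0,0,0,-21.2,100],[0,0,0,-31.8,100],[0,0,0,-42.4,100],[0,0,0,-53,100]],
])

```text
clock: 4.95
eef_pos: [0.6022, 0.0122, 0.3597]
tool_rot: [0.968, 0.251, -0.0, -0.0]
ft_force: [-0.1, 0.5, 1.3]
grip_width: 0.0853
grasp_force: 0.0
```

Emit:
move_arm([
  [[0,0,0,-10,100],[0,0,0,-20,100],[0,0,0,-20,100],[0,0,0,-20,100]],
])

```text
clock: 5.45
eef_pos: [0.6023, 0.0122, 0.3598]
tool_rot: [0.996, 0.084, -0.0, 0.0]
ft_force: [0.1, -0.5, 0.3]
grip_width: 0.0859
grasp_force: 0.0
```

Run:
```python
from h import *
o,c=snap('wrist','w3.png'); print(o['clock'],o['joint_pos'],o['eef_pos'],o['ft_force'],o['ft_torque']); disc('w3.png')
```

```text
5.45 [ 2.02863897e-02  4.61547771e-01  6.52868192e-01  1.76220470e+00
 -1.25610219e-05  2.99351847e+00] [0.60226127 0.01221557 0.35976406] [ 0.11734778 -0.472683    0.31750131] [-0.03219222 -0.00753882 -0.00499765]
  light (2185, array([328.1, 240.5]), array([52.6, 54.3])) [0.6037 0.0108 0.2575]
  pred [329 240]
```

Both views agree: the cap axis is at (0.6034, 0.0108). Descending with the fingers open.

Emit:
move_arm([
  [[0.0012,-0.0014,-0.03,0,100],[0.0012,-0.0014,-0.07,0,100],[0.0012,-0.0014,-0.1,0,100],[0.0012,-0.0014,-0.125,0,100],[0.0012,-0.0014,-0.138,0,100]],
])

```text
clock: 6.12
eef_pos: [0.6027, 0.0108, 0.2202]
tool_rot: [0.996, 0.084, -0.001, -0.0]
ft_force: [0.1, 0.4, 0.3]
grip_width: 0.0853
grasp_force: 0.0
```

Emit:
move_arm([
  [[0,0,0,0,80],[0,0,0,0,75],[0,0,0,0,70],[0,0,0,0,67],[0,0,0,0,67]],
])

```text
clock: 6.75
eef_pos: [0.6037, 0.0108, 0.2221]
tool_rot: [0.997, 0.083, 0.0, 0.0]
ft_force: [-1.3, 0.6, 0.5]
grip_width: 0.0574
grasp_force: 0.0
```

Run:
```python
from h import *
o,c=snap('wrist','w4.png'); print(o['clock'],o['joint_pos'],o['eef_pos'],o['ft_force'],o['ft_torque'],o['grip_width']); disc('w4.png')
```

```text
6.75 [ 1.78986778e-02  4.53663889e-01  2.86967571e-01  1.40345092e+00
 -1.42881103e-06  2.99297150e+00] [0.60366264 0.01080548 0.22214742] [-1.25578986  0.64464873  0.45257864] [-0.04104217 -0.02565537 -0.01910416] 0.05736273247101193
  light (393, array([319.3, 339.1]), array([15.6, 43.2])) [0.6116 0.0144 0.2575]
  pred [330 363]
```

View pics/w4.png

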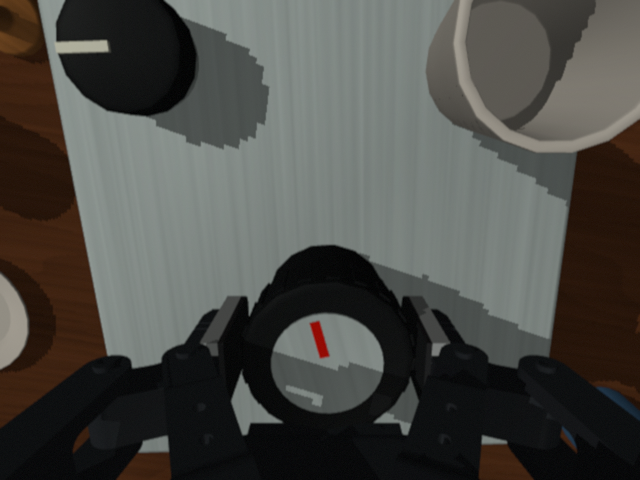

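The picture shows the cap centred between the pads: knob edges at columns 244 and 413, disc centre near (328,363). Closing in small steps and watching the force.

Emit:
move_arm([
  [[0,0,0,0,65],[0,0,0,0,64],[0,0,0,0,64]],
])

```text
clock: 7.18
eef_pos: [0.6036, 0.0106, 0.2218]
tool_rot: [0.997, 0.083, 0.0, 0.0]
ft_force: [1.0, -1.0, 1.6]
grip_width: 0.0544
grasp_force: 0.5
```

Emit:
move_arm([
  [[0,0,0,0,63],[0,0,0,0,62.5],[0,0,0,0,62.5]],
])

```text
clock: 7.55
eef_pos: [0.6036, 0.0106, 0.2219]
tool_rot: [0.997, 0.083, 0.0, 0.0]
ft_force: [-0.1, -1.3, 0.8]
grip_width: 0.0537
grasp_force: 12.9
```

Emit:
move_arm([
  [[0,0,0,0,61],[0,0,0.0002,10,61],[0,0,0.0004,20,61]],
])

```text
clock: 7.92
eef_pos: [0.6033, 0.0108, 0.2221]
tool_rot: [0.966, 0.258, -0.0, 0.0]
ft_force: [-0.5, -1.7, 1.2]
grip_width: 0.0533
grasp_force: 46.0
```

Run:
```python
from h import *
o,c=snap('wrist','w5.png'); print(o['clock'],o['eef_pos'],o['ft_force'],o['ft_torque'],o['grip_width'],o['grasp_force'])
b=lambda f:cv2.imread('pics/'+f)[230:470,180:480]
cv2.imwrite('pics/cmp5.png',np.hstack([b('w4.png'),b('w5.png')]))
```

```text
7.925 [0.60327688 0.01077496 0.22211976] [-0.53893507 -1.65461208  1.18248619] [-0.38434075  0.03218243 -0.02612803] 0.05328004445940988 45.99495828151703
```

View pics/cmp5.png

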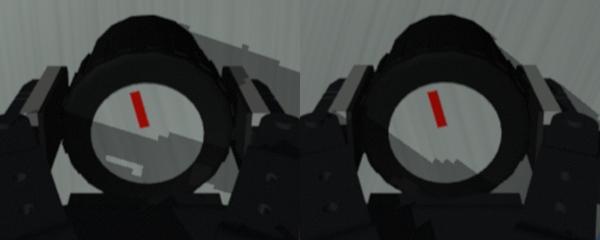

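The red mark stays put between the pads after a 20° turn, so the cap turns with the gripper. Forces are small; continuing.

Emit:
move_arm([
  [[0,0,0.0002,10,61],[0,0,0.0004,20,61],[0,0,0.0007,30,61],[0,0,0.0009,40,61],[0,0,0.0011,50,61]],
])

```text
clock: 8.6
eef_pos: [0.6034, 0.0107, 0.223]
tool_rot: [0.768, 0.641, -0.0, -0.0]
ft_force: [0.3, -1.3, 0.0]
grip_width: 0.0531
grasp_force: 46.0
```

Emit:
move_arm([
  [[0,0,0.0002,10,61],[0,0,0.0004,20,61],[0,0,0.0007,30,61],[0,0,0.0009,40,61],[0,0,0.0011,50,61]],
])

```text
clock: 9.22
eef_pos: [0.6033, 0.0108, 0.2237]
tool_rot: [0.425, 0.905, -0.0, -0.0]
ft_force: [-0.0, -1.4, -2.1]
grip_width: 0.053
grasp_force: 46.1
```

```bash
cat >> h.py <<'E'
def mark(fn):
    im=cv2.imread('pics/'+fn); h=cv2.cvtColor(im,cv2.COLOR_BGR2HSV)
    m=((h[...,1]>150)&(h[...,2]>80)&((h[...,0]<8)|(h[...,0]>172))).astype(np.uint8); m[:280]=0;m[420:]=0;m[:,:230]=0;m[:,430:]=0
    c=max(cv2.findContours(m,0,1)[0],key=cv2.contourArea); r=cv2.minAreaRect(c); print(fn,np.round(r[0],1),np.round(r[1],1),round(r[2],1),cv2.contourArea(c))
def look(fn):
    o,c=snap('wrist',fn); print(o['clock'],o['eef_pos'].round(5),'q6',o['joint_pos'][5].round(3),'F',o['ft_force'].round(2),'T',o['ft_torque'].round(2),o['grip_width'],o['grasp_force']); mark(fn)
E
python3 - <<'E'
from h import *
mark('w4.png');mark('w5.png');look('w6.png')
import time
print(monitor.get_obs()['ft_force'])
E
```

```text
w4.png [319.1 339.4] [36.3  9.1] 74.1 286.0
w5.png [316.8 338.6] [36.2  9.2] 73.7 287.0
9.225 [0.60329 0.01079 0.22371] q6 0.895 F [-0.   -1.39 -2.06] T [-0.42 -0.01 -0.01] 0.053004696264080164 46.07991814613342
w6.png [316.8 338.6] [36.2  9.2] 73.7 289.0
[ 1.32767494 -0.6808607  -1.02231894]
```

Emit:
move_arm([
  [[0,0,0.0003,10,61],[0,0,0.0005,20,61],[0,0,0.0007,30,61],[0,0,0.0009,40,61],[0,0,0.0011,50,61]],
])

```text
clock: 9.9
eef_pos: [0.6035, 0.0109, 0.2249]
tool_rot: [0.003, 1.0, 0.0, -0.0]
ft_force: [0.5, -1.1, -1.5]
grip_width: 0.0531
grasp_force: 46.0
```

Emit:
move_arm([
  [[0,0,0.0002,10,61],[0,0,0.0004,20,61],[0,0,0.0007,30,61],[0,0,0.0009,40,61],[0,0,0.0011,50,61]],
])

```text
clock: 10.52
eef_pos: [0.6033, 0.0108, 0.226]
tool_rot: [-0.42, 0.908, 0.0, -0.0]
ft_force: [1.2, -0.9, -1.3]
grip_width: 0.0532
grasp_force: 46.0
```

Run:
```python
from h import *
look('w7.png')
for i in range(4): vision.camera('wrist'); o=monitor.get_obs(); print(o['ft_force'].round(2),o['eef_pos'].round(5))
```

```text
10.525 [0.60333 0.01084 0.22602] q6 -0.848 F [ 1.17 -0.91 -1.27] T [-0.26 -0.1   0.02] 0.053169373006260345 46.03124499320984
w7.png [316.8 338.7] [35.9  9.1] 73.3 286.0
[ 1.71 -1.19 -1.77] [0.60346 0.01102 0.22604]
[ 1.95 -1.1  -2.15] [0.60351 0.01105 0.2261 ]
[ 0.22 -0.16 -1.51] [0.6035  0.01101 0.2261 ]
[ 1.75 -0.91 -2.01] [0.60347 0.01098 0.22611]
```

Emit:
move_arm([
  [[0,0,0.0003,10,61],[0,0,0.0005,20,61],[0,0,0.0007,30,61],[0,0,0.0009,40,61],[0,0,0.0011,50,61]],
])

```text
clock: 11.4
eef_pos: [0.6031, 0.011, 0.2275]
tool_rot: [0.764, -0.645, -0.0, 0.0]
ft_force: [1.0, -0.4, -1.9]
grip_width: 0.0531
grasp_force: 46.1
```

Emit:
move_arm([
  [[0,0,0.0003,10,61],[0,0,0.0005,20,61],[0,0,0.0007,30,61],[0,0,0.0009,40,61],[0,0,0.0011,50,61]],
])

```text
clock: 12.02
eef_pos: [0.6031, 0.011, 0.2286]
tool_rot: [0.965, -0.261, -0.001, -0.0]
ft_force: [0.2, -1.9, -1.6]
grip_width: 0.0529
grasp_force: 46.1
```

Emit:
move_arm([
  [[0,0,0.0002,10,61],[0,0,0.0004,20,61],[0,0,0.0004,20,61],[0,0,0.0004,20,61]],
])

```text
clock: 12.52
eef_pos: [0.6033, 0.0109, 0.229]
tool_rot: [0.996, -0.093, -0.0, -0.0]
ft_force: [0.2, -0.6, -3.2]
grip_width: 0.0532
grasp_force: 46.1
```

Run:
```python
from h import *
look('w8.png')
for i in range(3): vision.camera('wrist'); o=monitor.get_obs(); print(o['ft_force'].round(2),o['eef_pos'].round(5))
```

```text
12.525 [0.60331 0.01095 0.22898] q6 -2.937 F [ 0.2  -0.6  -3.17] T [-0.1  -0.03 -0.  ] 0.05319436862999006 46.064239740371704
w8.png [316.8 338.6] [36.3  9.2] 73.7 292.0
[-0.62 -0.11 -1.46] [0.60333 0.01097 0.22902]
[-0.61 -0.67 -2.17] [0.60338 0.01095 0.2291 ]
[-0.26 -0.67 -1.38] [0.6034  0.01095 0.22913]
```

340° turned with no slip. Regripping: open, wind back, close gently.

Emit:
move_arm([
  [[0,0,0,0,64],[0,0,0,0,75],[0,0,0,0,75],[0,0,0,-10,75],[0,0,0,-20,75]],
])

```text
clock: 13.35
eef_pos: [0.6036, 0.0109, 0.2294]
tool_rot: [0.964, -0.266, 0.0, -0.0]
ft_force: [1.0, -0.2, -0.0]
grip_width: 0.0641
grasp_force: 0.0
```

Emit:
move_arm([
  [[0,0,0,-10.6,75],[0,0,0,-21.2,75],[0,0,0,-31.8,75],[0,0,0,-42.4,75],[0,0,0,-53,75]],
])

```text
clock: 13.98
eef_pos: [0.6036, 0.0109, 0.2293]
tool_rot: [0.744, -0.668, 0.0, -0.0]
ft_force: [0.1, 0.6, -0.2]
grip_width: 0.0643
grasp_force: 0.0
```

Emit:
move_arm([
  [[0,0,0,-10.6,75],[0,0,0,-21.2,75],[0,0,0,-31.8,75],[0,0,0,-42.4,75],[0,0,0,-53,75]],
])

```text
clock: 14.6
eef_pos: [0.6036, 0.0109, 0.2293]
tool_rot: [-0.368, 0.93, -0.0, 0.0]
ft_force: [-0.7, -0.3, 0.1]
grip_width: 0.0641
grasp_force: 0.0
```

Emit:
move_arm([
  [[0,0,0,-10.6,75],[0,0,0,-21.2,75],[0,0,0,-31.8,75],[0,0,0,-42.4,75],[0,0,0,-53,75]],
])

```text
clock: 15.22
eef_pos: [0.6036, 0.0109, 0.2293]
tool_rot: [0.086, 0.996, 0.0, 0.0]
ft_force: [-0.0, 1.2, -0.1]
grip_width: 0.0642
grasp_force: 0.0
```

Emit:
move_arm([
  [[0,0,0,-10.6,75],[0,0,0,-21.2,75],[0,0,0,-31.8,75],[0,0,0,-42.4,75],[0,0,0,-53,75]],
])

```text
clock: 15.85
eef_pos: [0.6036, 0.0109, 0.2294]
tool_rot: [0.521, 0.853, 0.0, 0.0]
ft_force: [0.8, -0.3, 0.0]
grip_width: 0.064
grasp_force: 0.0
```

Emit:
move_arm([
  [[0,0,0,-10.6,75],[0,0,0,-21.2,75],[0,0,0,-31.8,75],[0,0,0,-42.4,75],[0,0,0,-53,75]],
])

```text
clock: 16.48
eef_pos: [0.6036, 0.0109, 0.2293]
tool_rot: [0.847, 0.531, 0.0, 0.0]
ft_force: [-0.9, -0.2, -0.3]
grip_width: 0.0638
grasp_force: 0.0
```

Emit:
move_arm([
  [[0,0,0,-10.6,75],[0,0,0,-21.2,75],[0,0,0,-31.8,75],[0,0,0,-42.4,75],[0,0,0,-53,75]],
])

```text
clock: 17.1
eef_pos: [0.6036, 0.0109, 0.2293]
tool_rot: [0.995, 0.097, 0.0, -0.0]
ft_force: [-0.9, -0.1, -0.3]
grip_width: 0.0641
grasp_force: 0.0
```

Run:
```python
from h import *
look('w9.png')
for i in range(3): vision.camera('wrist'); o=monitor.get_obs(); print(o['ft_force'].round(2),o['eef_pos'].round(5))
```

```text
17.1 [0.60356 0.01087 0.22935] q6 2.964 F [-0.89 -0.13 -0.32] T [-0.    0.05  0.02] 0.0641317035782714 0.0
w9.png [327.6 337.5] [ 9.1 35.6] 7.9 281.0
[-1.1   0.04 -0.38] [0.60355 0.01085 0.22931]
[ 0.54  0.15 -0.15] [0.60356 0.01086 0.22932]
[-0.15  0.73 -0.3 ] [0.60354 0.01083 0.22926]
```

Emit:
move_arm([
  [[0,0,0,0,67],[0,0,0,0,65],[0,0,0,0,64],[0,0,0,0,63],[0,0,0,0,62]],
])

```text
clock: 17.92
eef_pos: [0.6035, 0.0109, 0.2293]
tool_rot: [0.995, 0.101, 0.0, -0.0]
ft_force: [0.0, -0.4, 1.2]
grip_width: 0.0531
grasp_force: 23.2
```

Emit:
move_arm([
  [[0,0,0,0,61],[0,0,0,0,61],[0,0,0.0002,10,61],[0,0,0.0004,20,61],[0,0,0.0007,30,61]],
])

```text
clock: 18.55
eef_pos: [0.6035, 0.0107, 0.2301]
tool_rot: [0.934, 0.357, 0.0, 0.0]
ft_force: [0.2, 0.5, 1.3]
grip_width: 0.0536
grasp_force: 45.3
```

Run:
```python
from h import *
look('w10.png')
for i in range(3): vision.camera('wrist'); o=monitor.get_obs(); print(o['ft_force'].round(2),o['eef_pos'].round(5))
```

```text
18.55 [0.60348 0.0107  0.23007] q6 2.429 F [0.15 0.53 1.28] T [-0.04  0.11 -0.06] 0.05358600604992232 45.29724419116974
w10.png [328.4 336.9] [ 9.1 35.6] 8.1 281.0
[0.38 0.36 1.56] [0.60374 0.01071 0.23019]
[ 0.84 -0.12  2.33] [0.60379 0.01074 0.23013]
[ 0.89 -0.36  2.72] [0.60379 0.01073 0.23013]
```

Emit:
move_arm([
  [[0,0,0.0004,10,61],[0,0,0.0007,20,61],[0,0,0.001,30,61],[0,0,0.0013,40,61],[0,0,0.0015,50,61]],
])

```text
clock: 19.38
eef_pos: [0.6032, 0.0105, 0.2312]
tool_rot: [0.696, 0.718, -0.0, -0.0]
ft_force: [-1.3, -0.2, 1.0]
grip_width: 0.0532
grasp_force: 45.3
```

Emit:
move_arm([
  [[0,0,0.0002,10,61],[0,0,0.0004,20,61],[0,0,0.0007,30,61],[0,0,0.0009,40,61]],
])

```text
clock: 19.88
eef_pos: [0.6033, 0.0104, 0.2321]
tool_rot: [0.409, 0.912, -0.0, -0.0]
ft_force: [-0.9, -0.1, 1.6]
grip_width: 0.0528
grasp_force: 45.3
```

Run:
```python
from h import *
look('w11.png')
for i in range(3): vision.camera('wrist'); o=monitor.get_obs(); print(o['ft_force'].round(2),o['eef_pos'].round(5))
```

```text
19.875 [0.60327 0.01042 0.23208] q6 0.861 F [-0.94 -0.07  1.62] T [-0.2   0.03 -0.07] 0.052765056922589954 45.25131046772003
w11.png [328.4 337. ] [ 9.1 35.5] 8.1 279.0
[-0.49  0.09  0.75] [0.60337 0.01079 0.23212]
[0.19 0.47 0.27] [0.60339 0.01081 0.23216]
[-0.27 -1.03 -0.12] [0.60339 0.01084 0.23213]
```

Emit:
move_arm([
  [[0,0,0.0003,10,61],[0,0,0.0005,20,61],[0,0,0.0008,30,61],[0,0,0.001,40,61],[0,0,0.0012,50,61]],
])

```text
clock: 20.7
eef_pos: [0.6034, 0.0104, 0.2333]
tool_rot: [-0.014, 1.0, -0.0, -0.0]
ft_force: [-1.0, -0.8, 1.1]
grip_width: 0.0531
grasp_force: 45.3
```

Emit:
move_arm([
  [[0,0,0.0003,10,61],[0,0,0.0005,20,61],[0,0,0.0007,30,61],[0,0,0.0009,40,61],[0,0,0.0011,50,61]],
])

```text
clock: 21.32
eef_pos: [0.6035, 0.0104, 0.2344]
tool_rot: [-0.436, 0.9, -0.0, -0.0]
ft_force: [-1.1, -0.8, 0.4]
grip_width: 0.053
grasp_force: 45.2
```

Emit:
move_arm([
  [[0,0,0.0003,10,61],[0,0,0.0005,20,61],[0,0,0.0007,30,61],[0,0,0.0009,40,61],[0,0,0.0011,50,61]],
])

```text
clock: 21.95
eef_pos: [0.6037, 0.0107, 0.2355]
tool_rot: [0.775, -0.632, 0.0, 0.0]
ft_force: [0.2, 0.3, 0.0]
grip_width: 0.0529
grasp_force: 45.2
```

Emit:
move_arm([
  [[0,0,0.0003,10,61],[0,0,0.0005,20,61],[0,0,0.0005,20,61]],
])

```text
clock: 22.32
eef_pos: [0.6035, 0.0109, 0.236]
tool_rot: [0.872, -0.49, -0.0, -0.0]
ft_force: [0.4, -0.3, 0.5]
grip_width: 0.0528
grasp_force: 45.3
```

Run:
```python
from h import *
look('w12.png')
for i in range(3): vision.camera('wrist'); o=monitor.get_obs(); print(o['ft_force'].round(2),o['eef_pos'].round(5))
```

```text
22.325 [0.60345 0.01093 0.23596] q6 -2.099 F [ 0.42 -0.32  0.46] T [ 0.05  0.02 -0.01] 0.05277832938828601 45.265626311302185
w12.png [328.3 337. ] [ 9.1 35.5] 8.7 279.0
[0.19 0.31 0.15] [0.60345 0.01093 0.23602]
[ 0.65 -0.23  1.13] [0.60346 0.01092 0.23606]
[-0.42  0.66 -0.57] [0.60344 0.01089 0.23601]
```

Turned about 630° in all; a small test lift next.

Emit:
move_arm([
  [[0,0,0.0004,0,61],[0,0,0.0008,0,61],[0,0,0.0012,0,61],[0,0,0.0012,0,61]],
])

```text
clock: 23.02
eef_pos: [0.6034, 0.0108, 0.2373]
tool_rot: [0.873, -0.488, -0.0, 0.0]
ft_force: [0.0, 0.1, -1.5]
grip_width: 0.0526
grasp_force: 45.4
```

Run:
```python
from h import *
for i in range(4): vision.camera('wrist'); o=monitor.get_obs(); print(o['ft_force'].round(2),o['eef_pos'].round(5))
```

```text
[ 0.34  0.74 -1.84] [0.60344 0.0108  0.23733]
[ 0.17  0.69 -1.66] [0.60345 0.01082 0.2373 ]
[-0.76  0.3  -1.19] [0.60345 0.01078 0.23736]
[-0.04  0.03 -0.93] [0.60346 0.0108  0.23735]
```

Emit:
move_arm([
  [[0,0,0.0008,0,61],[0,0,0.0016,0,61],[0,0,0.0024,0,61]],
])

```text
clock: 23.6
eef_pos: [0.6035, 0.0108, 0.2399]
tool_rot: [0.873, -0.488, 0.0, -0.0]
ft_force: [-0.6, -0.9, -1.2]
grip_width: 0.0528
grasp_force: 45.4
```

Run:
```python
from h import *
for i in range(3): vision.camera('wrist'); o=monitor.get_obs(); print(o['ft_force'].round(2),o['eef_pos'].round(5))
```

```text
[-0.16 -0.46 -1.96] [0.60355 0.01083 0.24   ]
[-1.12 -0.07 -1.16] [0.60357 0.01081 0.23996]
[-0.09  0.57 -1.19] [0.60355 0.01083 0.23989]
```

The cap is free (steady -1.4 N, its weight). Lifting straight, then moving towards the saucer while winding the wrist so the camera faces it.

Emit:
move_arm([
  [[0,0,0.005,0,61],[0,0,0.015,0,61],[0,0,0.03,0,61],[0,0,0.05,0,61],[0,0,0.07,0,61]],
])

```text
clock: 24.38
eef_pos: [0.6036, 0.0108, 0.3113]
tool_rot: [0.873, -0.488, 0.0, -0.0]
ft_force: [-0.1, -0.1, -2.4]
grip_width: 0.0528
grasp_force: 45.5
```

Emit:
move_arm([
  [[-0.004,0.01,0.01,-10,61],[-0.01,0.025,0.01,-20,61],[-0.018,0.045,0.01,-30,61],[-0.026,0.065,0.01,-40,61],[-0.034,0.085,0.01,-50,61]],
])

```text
clock: 25.0
eef_pos: [0.5694, 0.0964, 0.3208]
tool_rot: [-0.582, 0.813, -0.0, 0.001]
ft_force: [0.1, -0.2, -1.7]
grip_width: 0.0528
grasp_force: 45.5
```

Emit:
move_arm([
  [[-0.008,0.02,0,-10,61],[-0.016,0.04,0,-20,61],[-0.025,0.06,0,-30,61],[-0.034,0.08,0,-40,61],[-0.042,0.1,0,-50,61]],
])

```text
clock: 25.62
eef_pos: [0.5273, 0.1965, 0.3208]
tool_rot: [-0.184, 0.983, 0.0, 0.001]
ft_force: [1.4, 0.4, -1.9]
grip_width: 0.0528
grasp_force: 45.4
```

Emit:
move_arm([
  [[-0.008,0.02,0,-10,61],[-0.016,0.035,0,-20,61],[-0.025,0.04,0,-30,61],[-0.03,0.04,0,-40,61],[-0.03,0.04,0,-50,61]],
])

```text
clock: 26.25
eef_pos: [0.4972, 0.2361, 0.321]
tool_rot: [0.248, 0.969, 0.0, 0.001]
ft_force: [-0.0, -0.1, -2.6]
grip_width: 0.0531
grasp_force: 45.4
```

Emit:
move_arm([
  [[0,0,0,-10,61],[0,0,0,-20,61],[0,0,0,-20,61],[0,0,0,-20,61]],
])

```text
clock: 26.75
eef_pos: [0.4976, 0.2359, 0.3203]
tool_rot: [0.409, 0.912, 0.0, 0.0]
ft_force: [-0.1, 0.4, -1.9]
grip_width: 0.0531
grasp_force: 45.3
```

Run:
```python
from h import *
look('w13.png'); o=monitor.get_obs(); print(o['joint_pos'])
d=dict(np.load('pics/w13.png.npz')); hsv=cv2.cvtColor(d['color'],cv2.COLOR_RGB2HSV)
m=((hsv[...,1]<60)&(hsv[...,2]>130)).astype(np.uint8)*255
for t in blobs(m,(0,0,640,480),2000): print(t,ray(d,t[1],.015).round(4))
```

```text
26.75 [0.49758 0.23586 0.32029] q6 1.286 F [-0.07  0.39 -1.93] T [ 0.05 -0.03 -0.01] 0.05309414487948023 45.349109172821045
w13.png [328.4 337.1] [ 8.7 35.3] 8.7 268.5
[4.42658725e-01 3.28898180e-01 3.53129098e-01 1.59454289e+00
 1.29126406e-05 1.28651610e+00]
(12637, array([352.8,  86.7]), array([123.6, 132. ])) [0.4443 0.3407 0.015 ]
(8974, array([522. , 162.1]), array([109.4, 137.2])) [0.6358 0.4073 0.015 ]
(8496, array([324.5, 360.6]), array([ 98.8, 111.3])) [0.6376 0.0789 0.015 ]
```

View pics/w13.png

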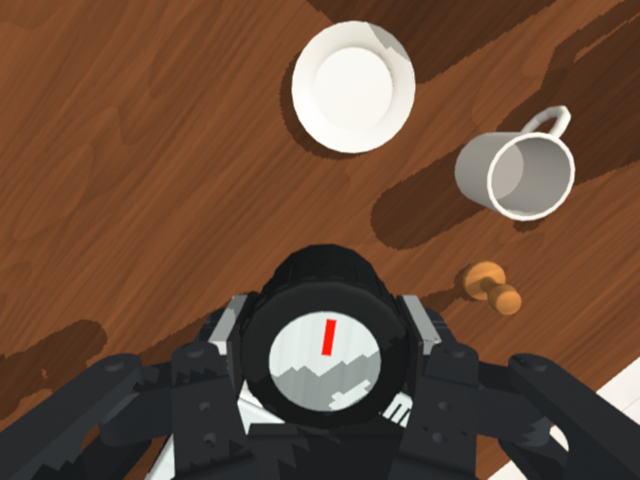

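The wrist view shows the saucer at (353,87) and the cap held upright, with the mug off to the right. I'll take a closer look for a better centre.

Emit:
move_arm([
  [[-0.007,0.014,-0.03,0,61],[-0.014,0.028,-0.075,0,61],[-0.02,0.042,-0.12,0,61],[-0.02,0.042,-0.15,0,61],[-0.02,0.042,-0.16,0,61]],
])

```text
clock: 27.42
eef_pos: [0.4761, 0.2773, 0.1577]
tool_rot: [0.41, 0.912, -0.002, -0.001]
ft_force: [-0.3, -0.4, -2.0]
grip_width: 0.0531
grasp_force: 45.5
```

Emit:
move_arm([
  [[0,0,0,0,61],[0,0,0,0,61]],
])

```text
clock: 27.68
eef_pos: [0.4787, 0.2782, 0.1615]
tool_rot: [0.41, 0.912, 0.001, 0.001]
ft_force: [0.0, 0.4, -2.1]
grip_width: 0.0531
grasp_force: 45.5
```

Run:
```python
from h import *
look('w14.png'); o=monitor.get_obs(); print(o['eef_pos'])
d=dict(np.load('pics/w14.png.npz')); hsv=cv2.cvtColor(d['color'],cv2.COLOR_RGB2HSV)
for s,v in((60,130),(80,100),(30,200)):
  m=((hsv[...,1]<s)&(hsv[...,2]>v)).astype(np.uint8)*255
  for t in blobs(m,(150,0,500,260),2000): print(s,t,ray(d,t[1],.015).round(4))
```

```text
27.675 [0.47871 0.27825 0.16155] q6 1.372 F [ 0.05  0.44 -2.05] T [-0.01  0.04 -0.03] 0.053066805552484025 45.50452530384064
w14.png [328.3 337.1] [ 8.8 35.4] 8.5 270.5
[0.4787073  0.27824876 0.16157553]
60 (27807, array([346.4, 127.9]), array([185.2, 193. ])) [0.4434 0.3418 0.015 ]
80 (28080, array([346.4, 127.9]), array([186.1, 194.1])) [0.4434 0.3418 0.015 ]
30 (26280, array([346.3, 128.1]), array([183.7, 191.2])) [0.4435 0.3417 0.015 ]
```

View pics/w14.png

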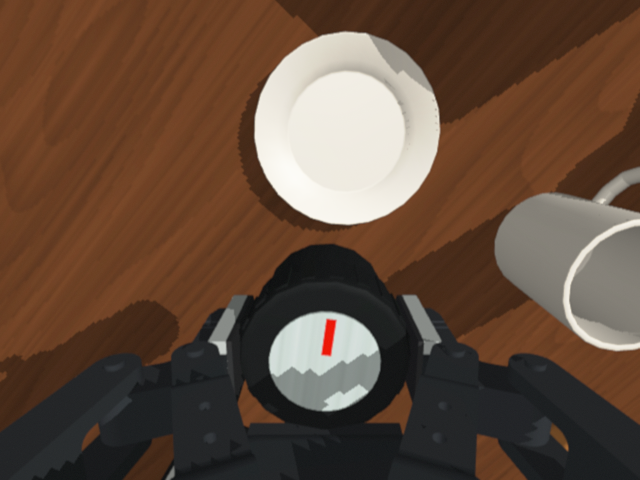

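The closer view shows the saucer at (346,128) with its flat middle in line. Combined estimate (0.4445, 0.341). Moving over it and lowering.

Emit:
move_arm([
  [[-0.012,0.022,0,0,61],[-0.024,0.044,-0.01,0,61],[-0.034,0.063,-0.04,0,61],[-0.034,0.063,-0.08,0,61],[-0.034,0.063,-0.1,0,61]],
])

```text
clock: 28.35
eef_pos: [0.4431, 0.3409, 0.0589]
tool_rot: [0.41, 0.912, -0.0, -0.0]
ft_force: [-0.1, -0.1, -1.5]
grip_width: 0.0526
grasp_force: 45.5
```

Emit:
move_arm([
  [[0,0,-0.01,0,61],[0,0,-0.02,0,61],[0,0,-0.025,0,61],[0,0,-0.025,0,61],[0,0,-0.025,0,61]],
])

```text
clock: 28.98
eef_pos: [0.4439, 0.3411, 0.0354]
tool_rot: [0.41, 0.912, 0.001, 0.0]
ft_force: [0.4, 0.4, -1.7]
grip_width: 0.0529
grasp_force: 45.5
```

Run:
```python
from h import *
for i in range(3): vision.camera('wrist'); o=monitor.get_obs(); print(o['ft_force'].round(2),o['eef_pos'].round(5),o['clock'],o['grip_width'])
```

```text
[-0.35  0.65 -1.91] [0.44391 0.34111 0.03541] 29.025 0.05295033269468183
[ 0.85 -0.57 -1.11] [0.44387 0.34111 0.03536] 29.075 0.05257561138710639
[ 0.48  0.27 -1.26] [0.4438  0.34104 0.03526] 29.125 0.05262091258350824
```

Emit:
move_arm([
  [[0,0,-0.004,0,61],[0,0,-0.008,0,61],[0,0,-0.011,0,61],[0,0,-0.0125,0,61],[0,0,-0.0125,0,61]],
])

```text
clock: 29.75
eef_pos: [0.4434, 0.3407, 0.0221]
tool_rot: [0.41, 0.912, -0.0, -0.0]
ft_force: [-0.5, -0.9, -0.6]
grip_width: 0.0528
grasp_force: 45.5
```

Emit:
move_arm([
  [[0,0,-0.0005,0,61],[0,0,-0.001,0,61],[0,0,-0.001,0,61]],
])

```text
clock: 30.12
eef_pos: [0.4435, 0.3408, 0.0213]
tool_rot: [0.41, 0.912, 0.0, 0.0]
ft_force: [-0.4, -0.3, -2.1]
grip_width: 0.0531
grasp_force: 45.5
```

Emit:
move_arm([
  [[0,0,-0.0005,0,61],[0,0,-0.001,0,61],[0,0,-0.001,0,61]],
])

```text
clock: 30.5
eef_pos: [0.4435, 0.341, 0.0209]
tool_rot: [0.41, 0.912, 0.0, 0.0]
ft_force: [-2.2, -0.5, 5.4]
grip_width: 0.0528
grasp_force: 46.1
```

Contact on the saucer. Easing off and releasing.

Emit:
move_arm([
  [[0,0,0.0005,0,61],[0,0,0.0005,0,62.5],[0,0,0.0005,0,64],[0,0,0.0005,0,72],[0,0,0.0005,0,80]],
])

```text
clock: 31.12
eef_pos: [0.4435, 0.3408, 0.0206]
tool_rot: [0.41, 0.912, -0.0, 0.0]
ft_force: [0.2, 0.4, -0.5]
grip_width: 0.0685
grasp_force: 0.0
```

Emit:
move_arm([
  [[0,0,0.001,0,85],[0,0,0.005,0,85],[0,0,0.02,0,85],[0,0,0.045,0,85],[0,0,0.075,0,85]],
])

```text
clock: 31.75
eef_pos: [0.4434, 0.3407, 0.0972]
tool_rot: [0.41, 0.912, -0.0, -0.0]
ft_force: [0.8, 0.0, 0.0]
grip_width: 0.0725
grasp_force: 0.0
```

Emit:
move_arm([
  [[0.01,-0.02,0.04,0,85],[0.03,-0.05,0.09,0,85],[0.045,-0.08,0.11,0,85],[0.05,-0.1,0.12,0,85],[0.05,-0.1,0.12,0,85]],
])

```text
clock: 32.38
eef_pos: [0.4937, 0.2398, 0.2166]
tool_rot: [0.411, 0.911, 0.0, 0.0]
ft_force: [0.1, -0.0, 0.1]
grip_width: 0.0728
grasp_force: 0.0
```

Run:
```python
from h import *
o,c=snap('wrist','w15.png'); print(o['clock'],o['eef_pos'],o['ft_force'],o['grip_width'])
t=snap('top','t15.png')
a=cv2.resize(cv2.imread('pics/w15.png'),(400,300)); b=cv2.imread('pics/t15.png')[100:400,0:400]
cv2.imwrite('pics/fin.png',np.hstack([a,b]))
```

```text
32.375 [0.49367952 0.23981702 0.21657343] [ 0.05067888 -0.04026985  0.05811882] 0.07278597056828921
```

View pics/fin.png

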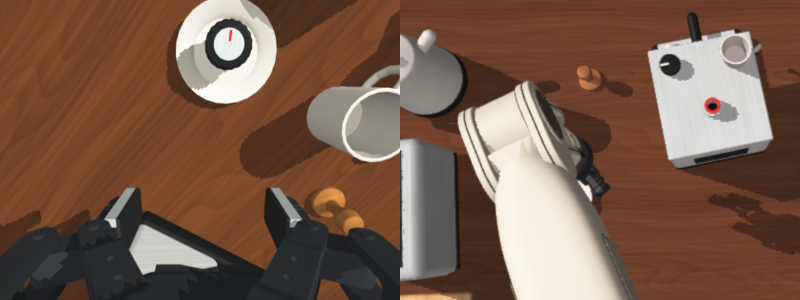

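The cap stands knob up on the saucer, the red seal on the neck is bare, and nothing else has moved. Checking the centring.

Run:
```python
from h import *
d=dict(np.load('pics/w15.png.npz')); im=d['color']; g=cv2.cvtColor(im,cv2.COLOR_RGB2GRAY); hsv=cv2.cvtColor(im,cv2.COLOR_RGB2HSV)
m=((hsv[...,1]<80)&(hsv[...,2]>100)).astype(np.uint8)*255
for t in blobs(m,(250,0,470,200),1000): print('white',t,ray(d,t[1],.015).round(4),ray(d,t[1],.055).round(4))
```

```text
white (21518, array([361.4,  79.1]), array([161.7, 173.9])) [0.4439 0.3413 0.015 ] [0.4444 0.3355 0.055 ]
white (4902, array([365.1,  70.6]), array([76.3, 84.3])) [0.4418 0.3479 0.015 ] [0.4426 0.3413 0.055 ]
white (2035, array([366.1,  69.9]), array([49.4, 53.9])) [0.4421 0.3488 0.015 ] [0.4428 0.3421 0.055 ]
```

Cap axis (0.4428, 0.342) against saucer (0.4439, 0.3413): centred to about 1.5 mm.

```bash
python3 -c "
from workcell import job
print(job.job_done())"
```

```text
the job is handed in; nothing more can be done
None
```

I unscrewed the cap without forcing it and set it knob up within about 1.5 mm of the saucer's centre; the job is handed in at 32 s, with nothing else seen to have moved.

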